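# Set the bur guide over the wax ring and hold the index pin out

## Task

Get the ring-dividing jig ready for me to turn the wax ring: slide the bur guide along its rail until its bush stands over the middle of the blue wax ring's band. Then take the knob of the sprung index pin, pull it straight back as far as it goes so that the pin is clear of its hole in the index plate, and finish while still holding it there. I will turn the spindle myself, so leave the spindle and the ring on it as they are, and do not disturb the other things on the bench.

Things in the scene. Friction and masses are not known exactly. Their poses are not given: they have to be found in the camera images.
- jig: Bench dividing jig for wax rings, fixed: grey base plate 140 x 260 x 14 mm. Origin at the middle of its underside, on the bench; x across the base (guide rail at -x), y along the spindle (index plate, headstock, index pin at +y), z up. Spindle axis 66 mm above the bench at x = 12 mm. The headstock spans y = 50 to 74 mm, its 28 mm wide neck rising to 120 mm. Place and yaw vary.
- guide_grip (a point): Middle of the upright black grip knob on top of the bur guide's column: a cylinder 18 mm across, from 112 to 146 mm above the bench; this point is at 130 mm height, jig x = -52 mm. The 20 mm square column below it carries an arm 13 mm wide (93 to 105 mm height) that reaches over the ring in jig +x. Axes as the jig's.
- guide_bush (a point): Lower mouth of the bur guide's steel bush, a vertical tube 13 mm across at the end of the guide's arm, over the spindle axis, 86 mm above the bench (6 mm above the ring's top); its top is at 110 mm. Axes as the jig's. It moves with the guide and is to stand over ring_mid, at the same jig y.
- guide (a joint): Position of the bur guide along its rail, in m: 0 with the guide at jig y = -90 mm, growing as it slides towards the index plate (jig +y), end stops at 0 and 0.112. It starts at 0 to 0.025. A snug slide: it takes about 2 N to move and stays where it is left.
- ring_mid (a point): Middle of the blue wax ring, on the spindle axis 66 mm above the bench. The ring is a band 12 mm wide (along jig y) and 28 mm across, pushed on the wooden mandrel; its jig y lies between -22 and +16 mm at the start and differs each time. Its y axis is along the spindle, as the jig's.
- ring (a joint): Position of the wax ring along the mandrel, in m: 0 with its middle at jig y = +18 mm, growing towards jig -y. A push fit (about 4 N). To be left as it is.
- pin_knob (a point): Middle of the index pin's black knurled pull knob: a cylinder 22 mm across, 22 mm long, lying along jig y, axis 106 mm above the bench at jig x = 12 mm, middle at jig y = 105 mm while seated. 20 mm of barrel and shank part it from the headstock; free beside and above, below it the spindle's hand knob tops out at 79 mm. Axes as the jig's: it pulls out level along jig +y.
- index_pin (a joint): How far the index pin is pulled back, in m: 0 seated in its hole in the index plate, pin clear of the plate from 0.009, fully back against its stop at 0.013. A spring drives it home with 6 N at 0 rising to 12 N at 0.013; it does not latch.
- spindle (a joint): Turn of the spindle with ring, index plate (disc 96 mm across, jig y = 39 to 46 mm, top 114 mm above the bench) and rear hand knob (26 mm across, jig y = 80 to 92 mm), in rad: 0 at the start, with the pin in a hole. Locked by the seated pin, free to turn with the pin out. To be left at 0.
- blank_mid (a point): Bystander: middle of a spare blue wax ring blank, 28 mm across and 10 mm high, lying flat on the bench beside the jig. 
- wax_tube: Bystander: standing blue wax ring tube, 28 mm across with a flat side block (23 mm out), 70 mm high; origin under the tube.
- knife: Bystander: wax-carving knife lying on the bench, brown handle, about 175 mm long along its x axis, 19 mm high.
- sprue_base: Bystander: round black rubber sprue base, 90 mm across, 24 mm high; origin under its centre.
- flask: Bystander: perforated metal casting flask, open tube 90 mm across, 110 mm high; origin under its centre.
- cup: Bystander: white plastic cup, 84 mm across, 85 mm high; origin under its centre.
- cup_lid: Bystander: white plastic lid, disc 88 mm across, 8 mm high; origin under its centre.
- mould: Bystander: closed brown rubber mould, block 75 x 50 x 29 mm; origin under its centre.

How it is judged:
On the way:
1. the bur guide stands at rest with its bush over the middle of the wax ring (within 3 mm along the spindle), the index pin still seated (y of guide_bush in the frame of ring_mid between -0.003 and 0.003 m and velocity of joint guide between -0.01 and 0.01 m/s and value of joint index_pin below 0.003 m), for 0.3 s.
At the end, for the whole second after the job is handed in: The fingers still hold the index pin's knob (more than 4 N on it) with the pin at least 11.5 mm back of its 13 mm travel; the guide's bush is over the middle of the ring's band within 3 mm along the spindle; the spindle has not been turned (within 0.08 rad). All this lasts through the final second (value of joint index_pin above 0.0115 m and contact force between the fingers and index_pin above 4 N and y of guide_bush in the frame of ring_mid between -0.003 and 0.003 m and value of joint spindle between -0.08 and 0.08 rad); the arm keeps its last pose, push and grip.
It fails at once if the wax ring was pushed along its mandrel by more than 2 mm from where it was (distance of ring_mid from where it was at the start of the episode above 0.002 m).
It fails at once if the spindle was turned (value of joint spindle above 0.12 rad or value of joint spindle below -0.12 rad).
It fails at once if a bystander was moved by more than 30 mm (distance of any of blank_mid, wax_tube, knife, sprue_base, flask, cup, cup_lid, mould from where it was at the start of the episode above 0.03 m).
It also fails if it takes over 38 s, if anything falls off the work surface, if the arm or the gripper's body presses on something with over 40 N, if the wrist force passes 120 N, or if a joint passes its speed limit or range.

## Robot

A 6-joint arm with a two-finger parallel gripper is mounted at the origin on the work surface. World frame = base frame: x ahead of the robot, y to its left, z up, the work surface at z = 0. Lengths are in m, angles in rad, forces in N, time in s.
With the tool pointing down it reaches from about 0.25 to 0.775 m from the base axis. Payload 4 kg.
Tool frame: the origin (TCP) lies at the very end of the fingers, on their centre line; the grasp point (between the pads) lies 19 mm behind it; z points along the fingers, y is the line along which they close (so a half turn about z gives the same grasp; the last joint's range is limited). The gripper opens to 94 mm and grips with 3 to 60 N. Pads are 16 mm wide; open, the fingers measure 119 mm over their backs; the gripper's body (75 mm by 177 mm) begins 78 mm behind the grasp point.
Start: joints at [-1.397, 0.087, 1.371, -0, 1.684, -0.103], TCP at [0.15, -0.529, 0.206] pointing down, gripper open.
Joint ranges: [-3.1, 3.1], [-0.76, 2.03], [0.27, 2.55], [-1.08, 4.22], [0.17, 2.65], [-2.57, 2.57]. Speed limits (rad/s): [2.79, 2.79, 3.14, 3.14, 3.14, 3.14].

## Interface

Orientations are given as [roll, pitch, yaw] about the fixed x, y, z axes, in that order (R = Rz(yaw) Ry(pitch) Rx(roll)).
In Python, from bench import robot, snapshot, finder gives the robot as it stands.
- The arm moves only by the tool drive_tool, never from a script. Its argument "deltas" is text: rows parted by semicolons, each of 7 numbers parted by spaces: the shift along the tool's x, y, z each as a share of 100 mm, from -1 to 1, then the turn, a rotation vector about the tool's x, y, z each as a share of 90 degrees, from -1 to 1, then the finger opening in mm, from 0 to 94. In form: tx ty tz rx ry rz gripper; .... A call has 1 to 5 rows; each row is the pose to reach, as a shift and turn from the pose commanded when the call began, along the tool's axes at that moment; what a row does not reach only later rows make up. A row lasts 1/10 s, in which the tool goes at most 50 mm and 8.59 degrees, less where a joint would pass 70% of its speed; a pose out of reach is approached as far as the arm can. A call with a number of a shift or a turn outside -1 to 1 is refused whole. A call with a gripper value outside its range is refused whole. The fingers move at their own pace and stop on an object; the grip force is fixed at half the most. Time passes only in rows, so rows that repeat a pose let the fingers close. It gives the time, the measured TCP pose, the force, the opening and the grip force at its end, in the units of the state.
- robot.get_obs(): the state, without advancing time (a new reading comes with each control period).
- snapshot(name): name is "scene" or "top" or "wrist"; returns a dict with "img" (420x560x3 uint8, red, green, blue), "fx", "fy", "cx", "cy" (pixels), "T" (4x4, takes a point from camera to world coordinates); the wrist camera has in their place "hand_eye" (4x4, takes a point from camera to tool coordinates, whose origin is the TCP and whose axes are the flange's). Camera axes: x right, y up, looking along -z (the intrinsics and any distortion apply to the point x, -y, -z); pixel columns grow to the right and rows downward; lengths in m; the calibration is good to about 2 mm. A picture is of the moment at which its call begins: read the wrist's pose just before it. There is no depth.
- robot.close_job(): hands the job in; it is judged then, once.
Trained networks look in the newest picture that a camera, given by its name, has taken for a name from the list of things; names that differ only in an ending like _2 or _b are one class to them, and where a whole thing is asked for, a point or a joint stands for the part that bears it (a point fixed in the world has none). Each returns a list of dicts, best first, with "confidence" (0 to 1); they miss things now and then, are a little off and sometimes report something else, mostly with a low value. They report only what shows in the picture. A call takes as long as a camera call.
- finder.look_for(camera, thing): "xy" ([column, row] in pixels, amid what is visible of it).
- finder.masks_of(camera, thing): "region" (420x560 bool, what is visible of it) and "xy" ([column, row] in pixels, amid what is visible of it).
- finder.landmark_of(camera, thing): "xy" ([column, row] in pixels: a listed point, or the origin of a listed thing).
The state is a dict: "time": time; "joint_positions": joint angles; "qvel": joint speeds; "joint_torque": joint torques, N m; "tool_pos": TCP position; "ee_rot": TCP orientation; "wrist_force": force on the tool from outside, world axes, zero at the start; "wrist_torque": the same for the moment, N m; "width": finger opening in m; "finger_force": force on a finger pad.
Only numpy, scipy, OpenCV 4.12 (cv2) and the standard library are available. Lean on these libraries where they do the work, as an engineer would, in place of code of your own. Each camera call takes 0.05 s, during which the arm holds its last target. There are 200 camera calls.

## Working session

There is one attempt and no reset: what is moved stays moved. The work goes in short steps, Python scripts to look and compute and a tool call to move; the robot and the scene stay as the last step left them, time stands still between calls to the robot, and variables do not carry over. Pictures are saved under pics/ and viewed, at most 10 in all, crops included, and the job is handed in when it is done.

Besides the shell and the picture viewer there is one more tool, called after ">>>" by a JSON object that holds its "fn" and its "kwargs". drive_tool: Moves the arm, as the interface text tells. Shift numbers are shares of 100 mm and turn numbers shares of 90 degrees, none past 1 either way. Its arguments: {"type":"object","properties":{"deltas":{"type":"string"}},"required":["deltas"]}

```bash
mkdir -p pics; cat > h.py <<'E'
import numpy as np, cv2
from bench import robot, snapshot, finder
from scipy.spatial.transform import Rotation as R
def Ttool():
    o=robot.get_obs(); T=np.eye(4); T[:3,:3]=R.from_euler('xyz',o['ee_rot']).as_matrix(); T[:3,3]=o['tool_pos']; return T
def ray(s,xy,T):
    d=np.array([(xy[0]-s['cx'])/s['fx'],-(xy[1]-s['cy'])/s['fy'],-1.]); return T[:3,3],T[:3,:3]@d
def atz(s,xy,z,T):
    o,d=ray(s,xy,T); return o+d*(z-o[2])/d[2]
def proj(s,p,T):
    q=np.linalg.inv(T)@np.r_[p,1]; return np.array([s['cx']+s['fx']*q[0]/-q[2], s['cy']-s['fy']*q[1]/-q[2]])
E
python3 - <<'E'
from h import *
o=robot.get_obs(); print(o)
Z={'jig':0,'guide_grip':.13,'guide_bush':.086,'ring_mid':.066,'pin_knob':.106,'blank_mid':.005,'wax_tube':0,'knife':0,'sprue_base':0,'flask':0,'cup':0,'cup_lid':0,'mould':0}
ims=[]
for c in('top','scene'):
    s=snapshot(c); cv2.imwrite(f'pics/{c}0.png',s['img'][:,:,::-1]); print(c,[k for k in s if k!='img'],s['fx'],s['T'][:3,3].round(3))
    for k,z in Z.items():
        r=finder.landmark_of(c,k)
        if r: print(k,np.round(r[0]['xy'],1),round(r[0]['confidence'],2),atz(s,r[0]['xy'],z,s['T']).round(4))
E
```

```text
{'time': 0.0, 'joint_positions': array([-1.39710050e+00,  8.79368992e-02,  1.37227125e+00, -2.72744096e-05,
        1.68357007e+00, -1.03088203e-01]), 'qvel': array([-0.0015442 ,  0.00036155, -0.0017084 , -0.00024876,  0.00018188,
       -0.00090761]), 'joint_torque': array([-5.74449805e-04, -3.40185964e+01, -3.02424610e+01,  7.15682865e-02,
        3.29930743e-02, -1.64573894e-04]), 'tool_pos': array([ 0.15019179, -0.52852301,  0.20430544]), 'ee_rot': array([-3.13941591e+00, -1.97942395e-04,  2.76780773e-01]), 'wrist_force': array([ 0.34904047,  1.22788547, -1.52615459]), 'wrist_torque': array([ 0.00664089,  0.04701423, -0.00392889]), 'finger_force': 0.0, 'width': 0.0937055772881994}
top ['fx', 'fy', 'cx', 'cy', 'T'] 386.22232942632587 [ 0.356 -0.024  1.179]
jig [301. 209.] 0.9 [ 0.591 -0.06   0.   ]
guide_grip [330.2 208.5] 0.81 [ 0.5722 -0.1367  0.13  ]
guide_bush [322.8 163.4] 0.74 [ 0.7157 -0.1133  0.086 ]
ring_mid [297.5 198.1] 0.5 [ 0.6099 -0.0457  0.066 ]
pin_knob [266.1 208.4] 0.59 [0.5647 0.042  0.106 ]
blank_mid [287.5 174.8] 0.51 [ 0.6969 -0.0106  0.005 ]
wax_tube [324.5 
[... 399 characters left out ...]
458 -0.293  0.999]
jig [266.6 235.2] 0.66 [ 0.5909 -0.0621  0.    ]
guide_grip [237.6 207.4] 0.76 [ 0.5788 -0.1361  0.13  ]
guide_bush [251.  230.9] 0.74 [ 0.6359 -0.1174  0.086 ]
ring_mid [122.5 249.9] 0.74 [ 0.565  -0.4609  0.066 ]
pin_knob [238.  207.7] 0.58 [ 0.5561 -0.131   0.106 ]
blank_mid [294.3 254.7] 0.6 [ 0.6926 -0.0119  0.005 ]
wax_tube [259.6 278.9] 0.64 [ 0.7359 -0.1282  0.    ]
knife [217.2 265.9] 0.84 [ 0.653  -0.2267  0.    ]
sprue_base [384.1 158.2] 0.83 [0.3866 0.4376 0.    ]
flask [108.9 226.7] 0.75 [ 0.3926 -0.5043  0.    ]
cup [145.6 286.6] 0.63 [ 0.6558 -0.4247  0.    ]
cup_lid [415.3 204.3] 0.71 [0.6274 0.4179 0.    ]
mould [123.3 251. ] 0.86 [ 0.5069 -0.4709 -0.    ]
```

View pics/top0.png

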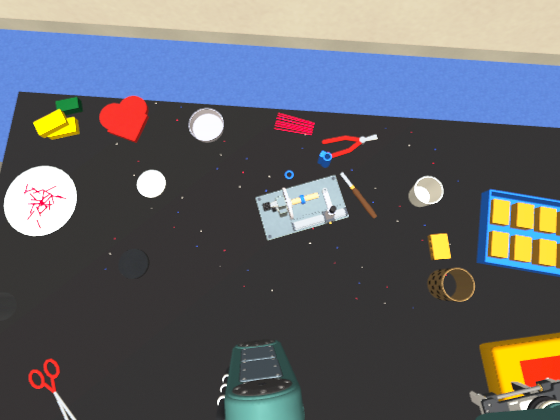

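View pics/scene0.png

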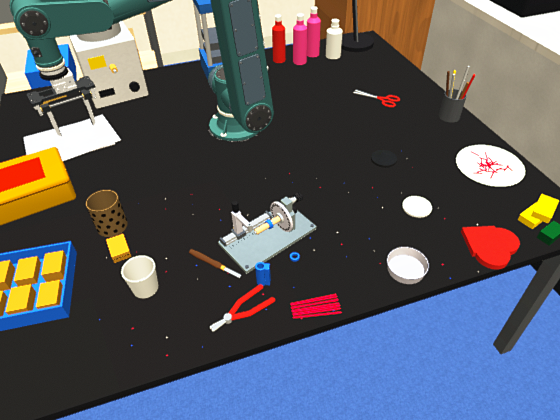

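The top view shows the jig around (300,208). The pin knob is at the left (about 266,207) and the guide grip at the right (about 331,209). Jig +y points image-left and slightly down, so yaw is about 0.27, close to the tool's present yaw. The scene view agrees: the grip is at (237,208), and the scene camera's pin_knob and ring_mid hits are false. I'll go above the jig for a close look.

>>> {"fn": "drive_tool", "kwargs": {"deltas": "0.5 -0.3 -0.1 0 0 0 50; 1 -0.6 -0.2 0 0 0 50; 1 -0.6 -0.2 0 0 0 50"}}

```text
time: 1.7
tool_pos: [0.2323, -0.4419, 0.2269]
ee_rot: [3.14, -0.002, 0.28]
wrist_force: [0.3, -0.9, 0.5]
width: 0.0732
finger_force: 0.0
```

>>> {"fn": "drive_tool", "kwargs": {"deltas": "0.5 -0.3 -0.1 0 0 0 50; 1 -0.6 -0.2 0 0 0 50; 1 -0.6 -0.2 0 0 0 50"}}

```text
time: 2.0
tool_pos: [0.3122, -0.3565, 0.247]
ee_rot: [3.14, -0.002, 0.281]
wrist_force: [0.1, -1.1, -0.3]
width: 0.0512
finger_force: 0.0
```

>>> {"fn": "drive_tool", "kwargs": {"deltas": "0.5 -0.3 -0.1 0 0 0 50; 1 -0.6 -0.2 0 0 0 50; 1 -0.6 -0.2 0 0 0 50"}}

```text
time: 2.3
tool_pos: [0.392, -0.2712, 0.2668]
ee_rot: [3.141, -0.002, 0.281]
wrist_force: [0.3, 0.2, -0.6]
width: 0.0504
finger_force: 0.0
```

>>> {"fn": "drive_tool", "kwargs": {"deltas": "0.5 -0.3 -0.1 0 0 0 50; 1 -0.6 -0.2 0 0 0 50; 1 -0.6 -0.2 0 0 0 50"}}

```text
time: 2.6
tool_pos: [0.4718, -0.1859, 0.2864]
ee_rot: [3.141, -0.002, 0.281]
wrist_force: [-0.3, 0.6, 0.6]
width: 0.0501
finger_force: 0.0
```

>>> {"fn": "drive_tool", "kwargs": {"deltas": "0.5 -0.3 -0.1 0 0 0 50; 0.8 -0.6 -0.1 0 0 0 50; 0.8 -0.6 -0.1 0 0 0 50; 0.8 -0.6 -0.1 0 0 0 50"}}

```text
time: 3.0
tool_pos: [0.5303, -0.1084, 0.2952]
ee_rot: [3.141, 0.001, 0.279]
wrist_force: [0.1, -0.3, -0.2]
width: 0.0504
finger_force: 0.0
```

```bash
cat > look.py <<'E'
from h import *
import sys
T0=Ttool(); s=snapshot('wrist'); T=T0@s['hand_eye']; cv2.imwrite(f'pics/{sys.argv[1]}.png',s['img'][:,:,::-1])
np.savez(f'pics/{sys.argv[1]}.npz',T=T,f=[s['fx'],s['fy'],s['cx'],s['cy']])
o=robot.get_obs(); print(o['time'],o['tool_pos'].round(4),o['ee_rot'].round(4),o['wrist_force'].round(1),s['fx'],T[:3,3].round(3))
for k,z in {'jig':0,'guide_grip':.13,'guide_bush':.086,'ring_mid':.066,'pin_knob':.106}.items():
    for r in finder.landmark_of('wrist',k)[:1]: print(k,np.round(r['xy'],1),round(r['confidence'],2),atz(s,r['xy'],z,T).round(4))
E
python3 look.py w1
```

```text
3.05 [ 0.5299 -0.1094  0.2953] [3.1412e+00 9.0000e-04 2.7740e-01] [-0.9 -0.9 -0. ] 330.8078649262663 [ 0.597 -0.089  0.475]
jig [266.6 122.1] 0.97 [ 0.5999 -0.0628  0.    ]
guide_grip [326.9 169.2] 0.91 [ 0.5707 -0.1428  0.13  ]
guide_bush [317.8 105.3] 0.91 [ 0.6327 -0.118   0.086 ]
ring_mid [260.5 110.3] 0.7 [ 0.6105 -0.056   0.066 ]
pin_knob [162.9 119.7] 0.78 [0.5709 0.039  0.106 ]
```

View pics/w1.png

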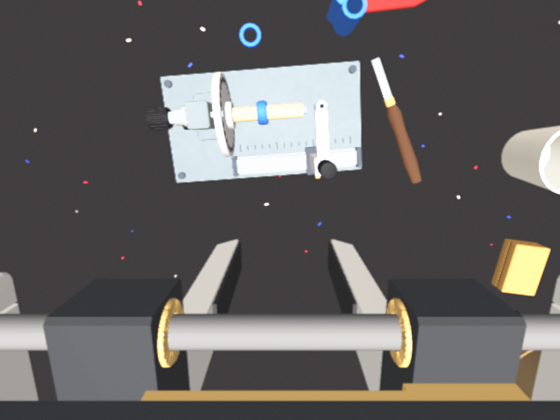

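The wrist picture shows the jig plate with corners near (161,79), (359,62), (361,169) and (178,182). The knob is at (158,119), the ring at (262,112), the bush at (321,105) and the grip at (327,169), all matching the networks. I'll fit the jig pose from these.

```bash
cat > fit.py <<'E'
from h import *
from scipy.optimize import least_squares
d=np.load('pics/w1.npz'); T=d['T']; s=dict(zip(['fx','fy','cx','cy'],d['f']))
C=[((.07,.13,.014),(161,79)),((.07,-.13,.014),(359,62)),((-.07,-.13,.014),(361,169)),((-.07,.13,.014),(178,182)),
 ((.012,.105,.106),(160,119)),((-.052,'g',.130),(326.9,169.2)),((.012,'g',.11),(321,105)),((.012,'r',.066),(261.5,111.5)),((0,0,0),(266.6,122.1))]
def P(p,v):
    v0={'g':v[3],'r':v[4]}; y=v0.get(p[1],p[1]) ; c,sn=np.cos(v[2]),np.sin(v[2])
    return np.array([v[0]+c*p[0]-sn*y,v[1]+sn*p[0]+c*y,p[2]])
f=lambda v:np.concatenate([proj(s,P(p,v),T)-u for p,u in C])
r=least_squares(f,[.591,-.06,.28,-.07,0],loss='soft_l1'); v=r.x
print(v.round(4)); print(f(v).reshape(-1,2).round(1))
for n,p in dict(grip=(-.052,'g',.13),goal=(-.052,v[4],.13),knob=(.012,.105,.106)).items(): print(n,P(p,v).round(4))
E
python3 fit.py
```

```text
[ 0.5965 -0.0613  0.3556 -0.067  -0.0009]
[[-1.  -2.5]
 [ 0.9 -2. ]
 [ 1.1 -0.3]
 [-1.3  0.8]
 [ 0.8 -0.2]
 [-0.4 -0.5]
 [ 0.4  0.7]
 [ 0.1  1.3]
 [-1.7  2.2]]
grip [ 0.5711 -0.1423  0.13  ]
goal [ 0.548  -0.0803  0.13  ]
knob [0.5712 0.0413 0.106 ]
```

>>> {"fn": "drive_tool", "kwargs": {"deltas": "0.15 0.22 0.3 0 0 -0.05 50; 0.3 0.43 0.6 0 0 -0.05 50; 0.3 0.43 0.8 0 0 -0.05 50; 0.3 0.43 0.8 0 0 -0.05 50"}}

```text
time: 3.7
tool_pos: [0.5686, -0.1432, 0.2109]
ee_rot: [-3.136, 0.007, 0.353]
wrist_force: [-0.0, 0.1, 0.9]
width: 0.0501
finger_force: 0.0
```

```bash
python3 look.py w2
```

```text
3.75 [ 0.5694 -0.1431  0.2137] [-3.1389  0.0033  0.3538] [ 0.1 -0.4  0.3] 330.8078649262663 [ 0.635 -0.12   0.39 ]
jig [228.  140.8] 0.65 [ 0.5977 -0.0617  0.    ]
guide_grip [284.7 214.8] 0.74 [ 0.5699 -0.1424  0.13  ]
guide_bush [283.1 129.5] 0.6 [ 0.6323 -0.1176  0.086 ]
ring_mid [214.3 129. ] 0.6 [ 0.6099 -0.0559  0.066 ]
pin_knob [ 82.  132.5] 0.95 [0.5719 0.0395 0.106 ]
```

View pics/w2.png

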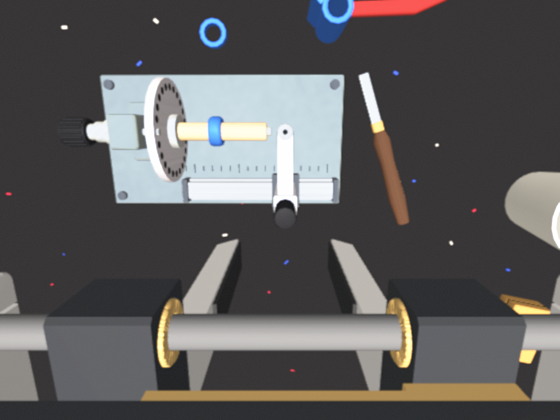

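The jig now lies level in the picture: ring at (216,131), bush at (285,131), grip at (285,214). The guide needs about 66 mm of travel. I'll descend and grip.

>>> {"fn": "drive_tool", "kwargs": {"deltas": "0 0 0.4 0 0 0 50; 0 0 0.8 0 0 0 50; 0 0 0.95 0 0 0 50; 0 0 0.95 0 0 0 50"}}

```text
time: 4.4
tool_pos: [0.5692, -0.1419, 0.1184]
ee_rot: [-3.139, 0.004, 0.356]
wrist_force: [-0.3, -0.4, 0.6]
width: 0.0501
finger_force: 0.0
```

>>> {"fn": "drive_tool", "kwargs": {"deltas": "0 0 0 0 0 0 10; 0 0 0 0 0 0 10; 0 0 0 0 0 0 10; 0 0 0 0 0 0 10; 0 0 0 0 0 0 10"}}

```text
time: 4.9
tool_pos: [0.5712, -0.1426, 0.1217]
ee_rot: [3.14, -0.002, 0.355]
wrist_force: [0.1, 0.2, 1.8]
width: 0.0175
finger_force: 30.0
```

Gripped (17.5 mm, 30 N). I'll slide gently.

>>> {"fn": "drive_tool", "kwargs": {"deltas": "0 -0.1 0 0 0 0 10; 0 -0.2 0 0 0 0 10; 0 -0.3 0 0 0 0 10; 0 -0.4 0 0 0 0 10; 0 -0.5 0 0 0 0 10"}}

```text
time: 5.4
tool_pos: [0.5537, -0.0949, 0.1217]
ee_rot: [3.14, -0.002, 0.356]
wrist_force: [0.5, -2.2, 5.0]
width: 0.0174
finger_force: 30.0
```

>>> {"fn": "drive_tool", "kwargs": {"deltas": "0 -0.08 0 0 0 0 10; 0 -0.14 0 0 0 0 10; 0 -0.16 0 0 0 0 10; 0 -0.16 0 0 0 0 10; 0 -0.16 0 0 0 0 10"}}

```text
time: 5.9
tool_pos: [0.5478, -0.0792, 0.1217]
ee_rot: [3.142, -0.002, 0.357]
wrist_force: [0.3, -0.3, 7.0]
width: 0.0173
finger_force: 30.0
```

```bash
python3 look.py w3; python3 - <<'E'
import cv2
i=cv2.imread('pics/w3.png'); cv2.imwrite('pics/w3c.png',cv2.resize(i[40:240,100:360],None,fx=3,fy=3))
E
```

```text
5.95 [ 0.5478 -0.0792  0.1217] [-3.1416e+00 -1.9000e-03  3.5640e-01] [0.4 0.3 7.3] 330.8078649262663 [ 0.612 -0.055  0.302]
jig [286.3 149.4] 0.66 [ 0.5974 -0.0625  0.    ]
guide_grip [286.4 259.6] 0.83 [ 0.5475 -0.0804  0.13  ]
guide_bush [285.  140.1] 0.87 [ 0.6067 -0.0576  0.086 ]
ring_mid [287.6 130.3] 0.59 [ 0.6131 -0.0572  0.066 ]
pin_knob [103.8 137.4] 0.88 [0.5722 0.0411 0.106 ]
```

View pics/w3c.png

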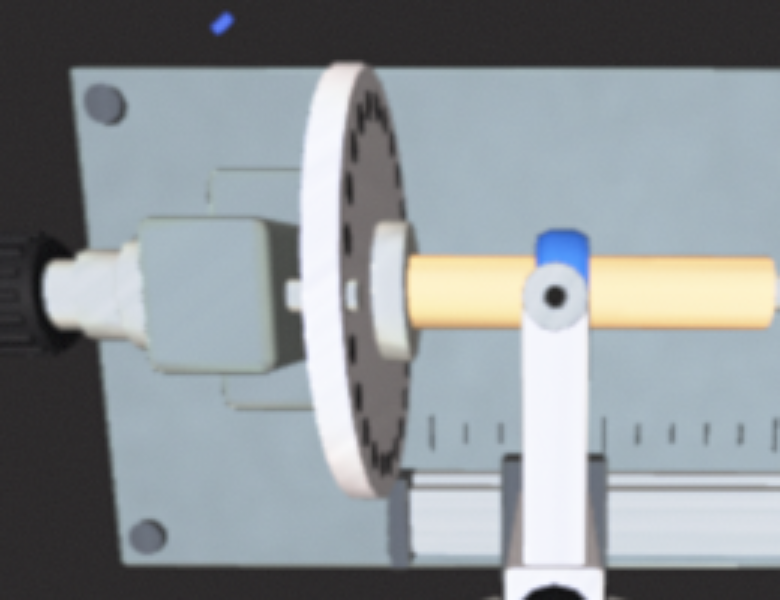

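The crop shows the bush centre at column 285.0 and the ring band spanning columns 278.7–296.3 (middle 287.5). The bush looks a little too far towards the plate, so I'll quantify it.

```bash
python3 - <<'E'
from h import *
for n,pts in {'w3':dict(bush=((285,138.5),.11),armgripcol=((284.8,230),.112),ring=((287.5,122),.078),ringL=((278.8,122),.077),ringR=((296.3,122),.077)),'w2':dict(bush=((285,131),.11),ring=((216,131),.078))}.items():
    d=np.load(f'pics/{n}.npz'); s=dict(zip(['fx','fy','cx','cy'],d['f'])); y=np.array([-np.sin(.356),np.cos(.356)]); print(s)
    for k,(u,z) in pts.items():
        p=atz(s,u,z,d['T']); print(n,k,p.round(4),'jigy',round(float((p[:2]-[.5965,-.0613])@y)*1e3,1))
E
```

```text
{'fx': np.float64(330.8078649262663), 'fy': np.float64(330.8078649262663), 'cx': np.float64(284.2697379673841), 'cy': np.float64(212.45169582137515)}
w3 bush [ 0.6081 -0.057   0.11  ] jigy -0.0
w3 armgripcol [ 0.5581 -0.0755  0.112 ] jigy 0.0
w3 ring [ 0.6179 -0.0552  0.078 ] jigy -1.7
w3 ringL [ 0.616  -0.0498  0.077 ] jigy 4.0
w3 ringR [ 0.62   -0.0606  0.077 ] jigy -7.5
{'fx': np.float64(330.8078649262663), 'fy': np.float64(330.8078649262663), 'cx': np.float64(284.2697379673841), 'cy': np.float64(212.45169582137515)}
w2 bush [ 0.6319 -0.1197  0.11  ] jigy -67.1
w2 ring [ 0.6097 -0.0603  0.078 ] jigy -3.6
```

I'll correct by 1.7 mm towards jig -y and dwell.

>>> {"fn": "drive_tool", "kwargs": {"deltas": "0 0.018 0 0 0 0 10; 0 0.018 0 0 0 0 10; 0 0.018 0 0 0 0 10; 0 0.018 0 0 0 0 10; 0 0.018 0 0 0 0 10"}}

```text
time: 6.7
tool_pos: [0.5483, -0.0804, 0.1217]
ee_rot: [-3.14, -0.002, 0.357]
wrist_force: [-0.0, 1.3, 6.9]
width: 0.0173
finger_force: 30.0
```

```bash
python3 look.py w4; python3 - <<'E'
import cv2
i=cv2.imread('pics/w4.png'); cv2.imwrite('pics/w4c.png',cv2.resize(i[90:190,220:350],None,fx=6,fy=6))
E
```

```text
6.75 [ 0.5482 -0.0803  0.1217] [-3.1403e+00 -1.7000e-03  3.5670e-01] [-0.2  1.   6.2] 330.8078649262663 [ 0.612 -0.057  0.301]
jig [282.6 146.7] 0.62 [ 0.5989 -0.0595  0.    ]
guide_grip [285.6 258.2] 0.68 [ 0.5486 -0.0809  0.13  ]
guide_bush [284.7 137.7] 0.76 [ 0.6085 -0.058   0.086 ]
ring_mid [287.2 257.6] 0.75 [ 0.5256 -0.0909  0.066 ]
pin_knob [101.1 137.6] 0.96 [0.5719 0.0414 0.106 ]
```

View pics/w4c.png

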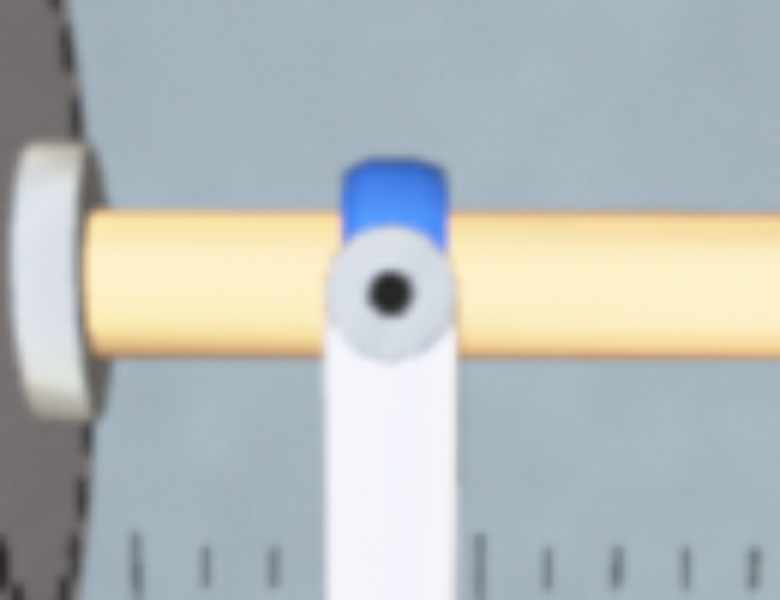

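The bush hole (column 285.2) is now within about 0.5 mm of the ring band's middle. I'll release, lift, turn and go above the pin knob.

>>> {"fn": "drive_tool", "kwargs": {"deltas": "0 0 0 0 0 0 50; 0 0 0 0 0 0 50; 0 0 0 0 0 0 50; 0 0 0 0 0 0 50; 0 0 0 0 0 0 50"}}

```text
time: 7.5
tool_pos: [0.548, -0.0822, 0.12]
ee_rot: [-3.141, 0.001, 0.355]
wrist_force: [-0.7, -0.1, 0.1]
width: 0.0496
finger_force: 0.0
```

>>> {"fn": "drive_tool", "kwargs": {"deltas": "0 0 -0.3 0 0 0 50; 0 0 -0.7 0 0 0 50; 0 0 -1 0 0 0 50; 0 0 -1 0 0 -0.09 50; 0 0 -1 0 0 -0.18 50"}}

```text
time: 8.0
tool_pos: [0.549, -0.0825, 0.2223]
ee_rot: [3.139, -0.002, 0.644]
wrist_force: [-0.2, 0.3, -0.5]
width: 0.05
finger_force: 0.0
```

```bash
python3 look.py w5
```

```text
8.05 [ 0.5486 -0.0824  0.2213] [ 3.1406e+00 -9.0000e-04  6.4730e-01] [ 0.1  0.3 -0.6] 330.8078649262663 [ 0.603 -0.041  0.402]
jig [296.  146.5] 0.75 [ 0.5979 -0.0635  0.    ]
guide_grip [282.2 213.6] 0.55 [ 0.5482 -0.0807  0.13  ]
guide_bush [302.9 135.9] 0.65 [ 0.6106 -0.0579  0.086 ]
ring_mid [297.8 133.9] 0.49 [ 0.6096 -0.0538  0.066 ]
pin_knob [427.7 199.8] 0.74 [ 0.6335 -0.1829  0.106 ]
```

>>> {"fn": "drive_tool", "kwargs": {"deltas": "0.2 -0.2 0 0 0 -0.09 50; 0.4 -0.4 0 0 0 -0.18 50; 0.6 -0.6 0 0 0 -0.27 50; 0.8 -0.75 0 0 0 -0.36 50; 0.93 -0.85 0 0 0 -0.45 50"}}

```text
time: 8.8
tool_pos: [0.5725, 0.0431, 0.2201]
ee_rot: [-3.141, -0.0, 1.351]
wrist_force: [-0.1, -0.6, 0.6]
width: 0.0501
finger_force: 0.0
```

>>> {"fn": "drive_tool", "kwargs": {"deltas": "0 0 0 0 0 -0.09 50; 0 0 0 0 0 -0.18 50; 0 0 0 0 0 -0.27 50; 0 0 0 0 0 -0.37 50; 0 0 0 0 0 -0.37 50"}}

```text
time: 9.3
tool_pos: [0.5723, 0.0414, 0.2201]
ee_rot: [-3.141, -0.0, 1.925]
wrist_force: [-0.6, -0.3, 0.3]
width: 0.0498
finger_force: 0.0
```

```bash
python3 look.py w6
```

```text
9.35 [0.5723 0.0414 0.2202] [-3.1411e+00 -1.0000e-04  1.9229e+00] [-0.2 -0.6  0. ] 330.8078649262663 [0.547 0.106 0.4  ]
jig [274.6 268.6] 0.96 [ 0.5957 -0.0614  0.    ]
guide_bush [283.3 302.5] 0.73 [ 0.6069 -0.058   0.086 ]
ring_mid [283.6 290.1] 0.58 [ 0.6057 -0.0542  0.066 ]
pin_knob [285.1 207.7] 0.56 [0.5716 0.0426 0.106 ]
```

View pics/w6.png

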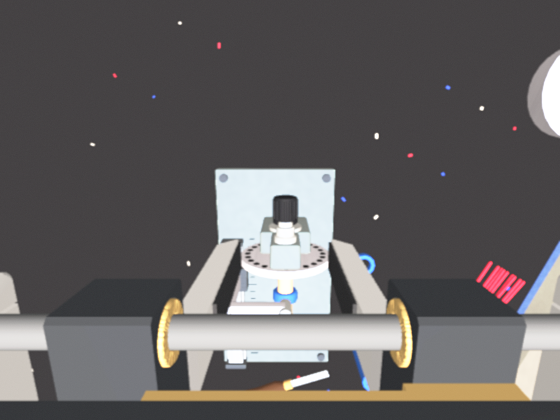

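The knob sits at (286,210), centred between the fingers, with the tool axes square to the jig. I'll descend and grip.

>>> {"fn": "drive_tool", "kwargs": {"deltas": "0 0 0.3 0 0 0 50; 0.01 0 0.6 0 0 0 50; 0.01 0 0.9 0 0 0 50; 0.01 0 0.95 0 0 0 50"}}

```text
time: 10.0
tool_pos: [0.5692, 0.0423, 0.1209]
ee_rot: [-3.134, -0.003, 1.925]
wrist_force: [-1.3, 0.4, -0.2]
width: 0.0498
finger_force: 0.0
```

>>> {"fn": "drive_tool", "kwargs": {"deltas": "0 0 0.2 0 0 0 50; 0 0 0.37 0 0 0 50; 0 0 0.37 0 0 0 50; 0 0 0.37 0 0 0 50"}}

```text
time: 10.4
tool_pos: [0.5727, 0.0423, 0.0897]
ee_rot: [3.14, 0.001, 1.926]
wrist_force: [-0.1, 0.1, -0.6]
width: 0.05
finger_force: 0.0
```

>>> {"fn": "drive_tool", "kwargs": {"deltas": "0 0 0 0 0 0 5; 0 0 0 0 0 0 5; 0 0 0 0 0 0 5; 0 0 0 0 0 0 5; 0 0 0 0 0 0 5"}}

```text
time: 10.9
tool_pos: [0.5725, 0.0423, 0.089]
ee_rot: [3.14, 0.0, 1.926]
wrist_force: [0.1, 0.6, 1.6]
width: 0.0212
finger_force: 30.0
```

>>> {"fn": "drive_tool", "kwargs": {"deltas": "0.03 0 0 0 0 0 5; 0.06 0 0 0 0 0 5; 0.09 0 0 0 0 0 5; 0.11 0 0 0 0 0 5; 0.11 0 0 0 0 0 5"}}

```text
time: 11.4
tool_pos: [0.57, 0.0491, 0.0891]
ee_rot: [3.14, 0.008, 1.925]
wrist_force: [3.3, -7.9, -0.8]
width: 0.0212
finger_force: 30.0
```

>>> {"fn": "drive_tool", "kwargs": {"deltas": "0.01 0 0 0 0 0 5; 0.02 0 0 0 0 0 5; 0.025 0 0 0 0 0 5; 0.025 0 0 0 0 0 5"}}

```text
time: 11.8
tool_pos: [0.5694, 0.0508, 0.0891]
ee_rot: [3.14, 0.009, 1.924]
wrist_force: [3.9, -9.3, -1.3]
width: 0.0213
finger_force: 30.0
```

```bash
python3 look.py w7
```

```text
11.85 [0.5694 0.0508 0.0891] [3.1399 0.0089 1.9244] [ 3.7 -8.5  0.2] 330.8078649262663 [0.544 0.117 0.268]
pin_knob [287.4 265.2] 0.62 [0.5698 0.0518 0.106 ]
```

The arm yields about 4 mm under the spring; the force of about 10 N matches 9 mm of pull, so there is no slip. I'll pull further to the stop.

>>> {"fn": "drive_tool", "kwargs": {"deltas": "0.02 0 0 0 0 0 5; 0.04 0 0 0 0 0 5; 0.06 0 0 0 0 0 5; 0.06 0 0 0 0 0 5; 0.06 0 0 0 0 0 5"}}

```text
time: 12.6
tool_pos: [0.568, 0.0545, 0.0891]
ee_rot: [3.14, 0.013, 1.924]
wrist_force: [6.8, -12.6, -1.4]
width: 0.021
finger_force: 30.0
```

>>> {"fn": "drive_tool", "kwargs": {"deltas": "0.01 0 0 0 0 0 5; 0.015 0 0 0 0 0 5; 0.015 0 0 0 0 0 5; 0.015 0 0 0 0 0 5; 0.015 0 0 0 0 0 5"}}

```text
time: 13.1
tool_pos: [0.568, 0.0545, 0.0891]
ee_rot: [3.14, 0.015, 1.923]
wrist_force: [6.8, -16.2, -2.5]
width: 0.0208
finger_force: 30.0
```

```bash
python3 look.py w8
```

```text
13.15 [0.568  0.0546 0.0892] [3.1395 0.0154 1.923 ] [  7.6 -16.   -2. ] 330.8078649262663 [0.542 0.122 0.268]
jig [273.7 337. ] 0.82 [ 0.5987 -0.0599  0.    ]
pin_knob [286.8 264.9] 0.88 [0.568  0.0557 0.106 ]
```

View pics/w8.png

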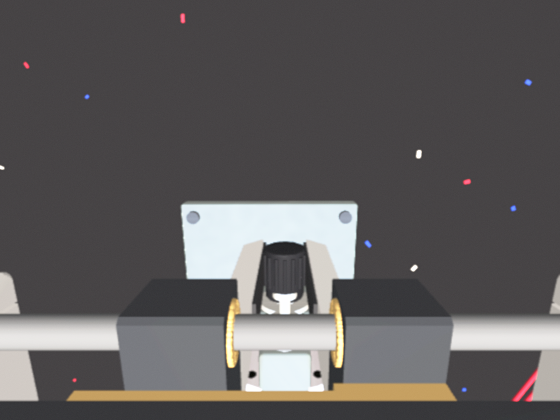

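The fingers still hold the knob at (285,270). The TCP moved 13.1 mm and then stood still while the force rose from 14 to 17.5 N, so the pin is against its stop. I'll hand it in.

```bash
python3 -c "
from bench import robot
print(robot.close_job())"
```

```text
the job is handed in; nothing more can be done
None
```

The job is handed in, with no verdict returned: the bush stands within about 0.5 mm of the middle of the ring's band, and the gripper is holding the index pin fully back against its stop (13 mm of travel).

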